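Find the nut driver that fits the lamp foot

ROBOT

A 6-joint arm with a two-finger parallel gripper is mounted at the origin on the work surface. World frame = base frame: x ahead of the robot, y to its left, z up, the work surface at z = 0. Lengths are in mm, angles in rad, forces in N, time in s.
With the tool pointing down it reaches from about 325 to 875 mm from the base axis. Payload 4.4 kg.
Tool frame: the origin (TCP) lies at the very end of the fingers, on their centre line; the grasp point (between the pads) lies 19 mm behind it (bot.grip_point_offset is the distance from the TCP to the grasp point, in mm); z points along the fingers, y is the line along which they close (so a half turn about z gives the same grasp; the last joint's range is limited). The gripper opens to 85 mm and grips with 20 to 120 N. Pads are 22 mm wide; open, the fingers measure 114 mm over their backs; the gripper's body (76 mm by 85 mm) begins 54 mm behind the grasp point. The pads swing forward as they close: fully open they stand 13 mm farther back than shut.
Start: joints at [-1.264, 0.207, 1.542, -0, 1.393, -0.15], TCP at [254.125, -515.798, 231.282] pointing down, gripper open.
Joint ranges: [-2.73, 2.73], [-0.86, 2.22], [0.23, 2.46], [-1.11, 4.25], [0.08, 2.63], [-2.82, 2.82]. Speed limits (rad/s): [2.79, 2.79, 3.14, 3.14, 3.14, 3.14].

INTERFACE

Orientations are given as a unit quaternion [x, y, z, w].
In Python, from bench import bot gives the robot as it stands. The module is installed in compiled form; this text tells all that it offers. Calls block until the motion is done:
- bot.move_pose(position, orientation): joint-space move of the TCP to a pose.
- bot.move_linear(position, rot=None, velocity=150): straight line of the TCP; rot=None keeps the orientation; velocity is the mean speed in mm/s.
- bot.move_joints(angles): joint-space move.
- bot.set_gripper(opening, effort=None): finger opening in mm; effort is the grip in N (None keeps the last); returns when the fingers have stopped.
- bot.sleep(seconds).
- bot.ik(position, orientation): joint angles nearest the present ones, or None.
- bot.snapshot(name): name is "scene" or "top"; returns (picture, depth): 384x512x3 uint8, red, green, blue; 384x512 float32, mm along the optical axis (not along the pixel's ray), 0 where there is no reading.
- bot.camera_params(name): a dict with "camera_matrix" (3x3 intrinsics, pixels), "k1" (the pictures are not rectified: a ray, as slopes to the right and down, at radius r is drawn at 1 + k1 r^2 times it, then the intrinsics apply), "position" and "orientation" of the camera in the world. Camera axes: x right, y down, z forward; pixel columns grow to the right and rows downward; lengths in mm; the calibration is good to about 2 mm. A picture is of the moment at which its call begins. camera_params takes no time and is no camera call.
A pose or a line that the arm cannot do raises bot.IKError and nothing moves.
- bot.hand_in(): hands the job in; it is judged then, once.
Trained networks look in the newest picture that a camera, given by its name, has taken for a name from the list of things; names that differ only in an ending like _2 or _b are one class to them, and where a whole thing is asked for, a point or a joint stands for the part that bears it (a point fixed in the world has none). Each returns a list of dicts, best first, with "confidence" (0 to 1); they miss things now and then, are a little off and sometimes report something else, mostly with a low value. They report only what shows in the picture. A call takes as long as a camera call. They do not tell look-alikes from the thing itself.
- bot.regions_of(camera, name): "pixels" (384x512 bool, what is visible of it) and "rect" ([left, top, right, bottom] in pixels, round what is visible of it).
Readings, each from a call of its own:
- bot.read_time(): time.
- bot.read_qpos(): joint angles.
- bot.read_joint_vel(): joint speeds.
- bot.read_effort(): joint torques, N m.
- bot.read_eef_pos(): TCP position.
- bot.read_tcp_rot(): TCP orientation.
- bot.read_force(): force on the tool from outside, world axes, zero at the start.
- bot.read_ft_torque(): the same for the moment, N m.
- bot.read_finger_gap(): finger opening in mm.
- bot.read_finger_force(): force on a finger pad.
Only numpy, scipy, OpenCV 4.12 (cv2) and the standard library are available. Lean on these libraries where they do the work, as an engineer would, in place of code of your own. Each camera call takes 0.05 s, during which the arm holds its last target. There are 200 camera calls.

TASK

Try the nut drivers from the wooden rack on the hex nut of the lamp foot that stands on the cork mat, until you have the one that really fits: the smallest that goes down over the nut. Finish with it fully down on the nut, upright, and still held in the gripper; do not let go of it. Any driver that does not fit goes back end-down into a hole of the rack, and nothing else on the desk is to be shifted.

Things in the scene. Friction and masses are not known exactly. Their poses are not given: they have to be found in the camera images.
- mat: flat cork mat 290 (x) x 320 (y) mm, 2 mm thick, fixed; origin at its centre. The lamp foot whose origin lies within 130 mm of it is the one to work on; the spare foot is more than 230 mm away.
- foot_a: Lamp foot fixed to the desk: grey disc 120 mm across, 18 mm thick, with a bracket and, in the middle, a stud pointing up with a steel hex nut on a 40 mm washer. Origin: on the stud's axis at desk height; z up. Washer top 26 mm above the desk, nut top 42 mm, stud end 45 mm. Two flats of the nut face the foot's +x and -x. A stub 16 mm thick, top at 54 mm, stands 46 mm from the nut towards -x.
- foot_b: A second lamp foot, alike but for the size of nut and stud (heights, origin and axes as foot_a). Either of the two may be the one on the mat; the other is a spare, fixed to the desk farther to the right, to be left alone. The two nuts differ in width; each is 2 mm narrower across flats than the bore of one of the three drivers; which, is to be found by trying.
- rack: plywood rack fixed to the desk, 60 mm (its x) by 216 mm (its y) by 45 mm high; origin centre of the underside. Three square wells 42 x 42 mm, open at the top, centred at y = -70, 0 and +70 mm; their floor is 5 mm above the desk. Each holds one driver, in any order, head down; a driver in the rack has its origin 5 mm above the desk. Any driver fits any well.
- driver_short: Shortest of three nut drivers, 95 mm long. Lower part: steel hexagonal head, 26 mm across flats, 45 mm long, with a hexagonal bore 30 mm deep, open at the bottom, its mouth flared 2 mm a side. Above: black hexagonal grip 22 mm across flats, up to the top. Origin: centre of the open lower end; z towards the grip. Flats of bore, head and grip are in line, two of them facing +x and -x. About 0.16 kg.
- driver_middle: Middle nut driver, 105 mm long, head 30 mm across flats; otherwise as driver_short. The longer the driver, the wider its bore, in steps of 5 mm. A fitting one, turned within 9 degrees of the nut's flats, goes down until its rim stands on the washer (origin 26 mm above the desk). With too small a bore it stops 10 mm or more higher.
- driver_long: Longest nut driver, 115 mm, head 34 mm across flats; otherwise as driver_short. A driver whose bore is too large also goes down over the nut, but loosely: it is the wrong one, the next smaller is to be tried.
- mug: white mug, 80 mm across, 95 mm high, bystander; origin centre of underside
- books: two books lying flat, 135 x 205 x 42 mm, bystander; origin centre of underside
- shade: white conical lamp shade standing on its narrow end, 116 mm across at the top, 85 mm high, bystander; origin centre of underside
- stapler: dark stapler, 140 x 36 x 43 mm, bystander; origin centre of underside
Things that resemble listed ones, but are neither listed nor needed, are in the scene too. What is shaped like the driver_middle but blue is not meant.

How it is judged:
By the outcome, as a careful person would: the job done as asked, in the order asked, and still so for the second after the job is handed in, while the arm keeps its last pose, push and grip.
It also fails if it takes over 72 s, if anything falls off the work surface, if the arm or the gripper's body presses on something with over 40 N, if the wrist force passes 120 N, or if a joint passes its speed limit or range.

## Working session

There is one attempt and no reset: what is moved stays moved. The work goes in short steps, each a Python script; the robot and the scene stay as the last script left them, time stands still between calls to the robot, and variables do not carry over. Pictures are saved under pics/ and viewed, at most 10 in all, crops included, and the job is handed in when it is done.

```bash
mkdir -p pics; cat > h.py <<'E'
import numpy as np, cv2
from scipy.spatial.transform import Rotation as R
from bench import bot
def save(n,img): cv2.imwrite('pics/'+n+'.png',cv2.cvtColor(img,cv2.COLOR_RGB2BGR))
def cloud(cam,depth):
    p=bot.camera_params(cam);K=np.array(p['camera_matrix']);k=p['k1']
    h,w=depth.shape;u,v=np.meshgrid(np.arange(w),np.arange(h))
    pts=np.stack([u,v],-1).reshape(-1,1,2).astype(float)
    n=cv2.undistortPoints(pts,K,np.array([k,0,0,0,0.]) ).reshape(h,w,2)
    c=np.dstack([n,np.ones((h,w))])*depth[...,None]
    W=c@R.from_quat(p['orientation']).as_matrix().T+np.array(p['position'])
    W[depth<=0]=np.nan
    return W
E
python3 - <<'E'
from h import *
out=[]
for c in('scene','top'):
    p,d=bot.snapshot(c);save(c,p);np.savez(c+'.npz',p=p,W=cloud(c,d));print(c,bot.camera_params(c))
    W=cloud(c,d)
    for n in('mat','foot_a','foot_b','rack','driver_short','driver_middle','driver_long','mug','books','shade','stapler'):
        for r in bot.regions_of(c,n):
            m=r['pixels'];q=W[m];q=q[~np.isnan(q[:,0])]
            print(n,round(r['confidence'],2),r['rect'],np.round(np.median(q,0)) if len(q) else None, np.round(np.percentile(q,98,axis=0)) if len(q) else None)
print(bot.read_time())
E
```

```text
scene {'camera_matrix': array([[431.92874516,   0.        , 250.20220251],
       [  0.        , 431.92874516, 190.26307423],
       [  0.        ,   0.        ,   1.        ]]), 'k1': -0.07516613953101993, 'position': array([1184.28677341,  696.95740636,  886.81103012]), 'orientation': array([ 0.30341164,  0.86166064, -0.38219192, -0.1393257 ])}
mat 0.55 [192.9, 137.3, 317.1, 223.7] [535. -81.   2.] [647.  40.   6.]
foot_a 0.92 [237.1, 152.7, 273.7, 184.9] [ 501. -110.   18.] [549. -67.  46.]
foot_a 0.65 [197.2, 113.4, 229.0, 138.8] [ 469. -388.   18.] [ 518. -342.   44.]
foot_a 0.44 [166.4, 118.6, 200.4, 158.7] [ 616. -336.   62.] [ 652. -290.   96.]
foot_b 0.92 [237.1, 152.7, 273.7, 184.9] [ 501. -110.   18.] [549. -67.  46.]
foot_b 0.65 [197.2, 113.4, 229.0, 138.8] [ 469. -388.   18.] [ 518. -342.   44.]
foot_b 0.44 [166.4, 118.6, 200.4, 158.7] [ 616. -336.   62.] [ 652. -290.   96.]
rack 0.93 [291.9, 205.3, 363.9, 270.1] [549. 234.  40.] [558. 329.  48.]
rack 0.71 [303.6, 192.1, 315.4, 222.8] [532. 158.  72.] [542. 168. 122.]
rack 0.25 [341.4, 222.4, 356.3, 252.3] [535. 296.  75
[... 1869 characters left out ...]
dle 0.65 [148.9, 177.9, 170.4, 193.7] [603. 278.  48.] [629. 313. 108.]
driver_middle 0.64 [147.6, 207.9, 169.6, 218.7] [524. 282.  69.] [547. 302. 113.]
driver_middle 0.6 [141.5, 238.9, 159.0, 250.4] [430. 308.  76.] [445. 325. 110.]
driver_long 0.69 [199.7, 204.2, 209.2, 219.1] [521. 141.  71.] [541. 161. 124.]
mug 0.57 [345.2, 159.4, 384.6, 191.2] [ 614. -369.   46.] [ 649. -299.   98.]
books 0.65 [208.5, 119.1, 273.1, 168.3] [733.  25.  42.] [805. 121.  47.]
books 0.49 [166.1, 124.8, 183.8, 168.6] [738. 239.  42.] [807. 264.  48.]
shade 0.64 [299.3, 121.9, 340.4, 153.9] [ 748. -216.   45.] [ 786. -157.   88.]
stapler 0.95 [168.7, 124.8, 185.3, 170.0] [740. 239.  42.] [806. 268.  48.]
1.2
```

```bash
python3 - <<'E'
from h import *
s=np.load('scene.npz')['p'];t=np.load('top.npz')['p']
a=cv2.resize(s[100:300,150:410],None,fx=3,fy=3,interpolation=cv2.INTER_CUBIC);save('c1',a)
b=cv2.resize(t[110:270,110:370],None,fx=3,fy=3,interpolation=cv2.INTER_CUBIC);save('c2',b)
E
```

```text
(no output)
```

View pics/c1.png

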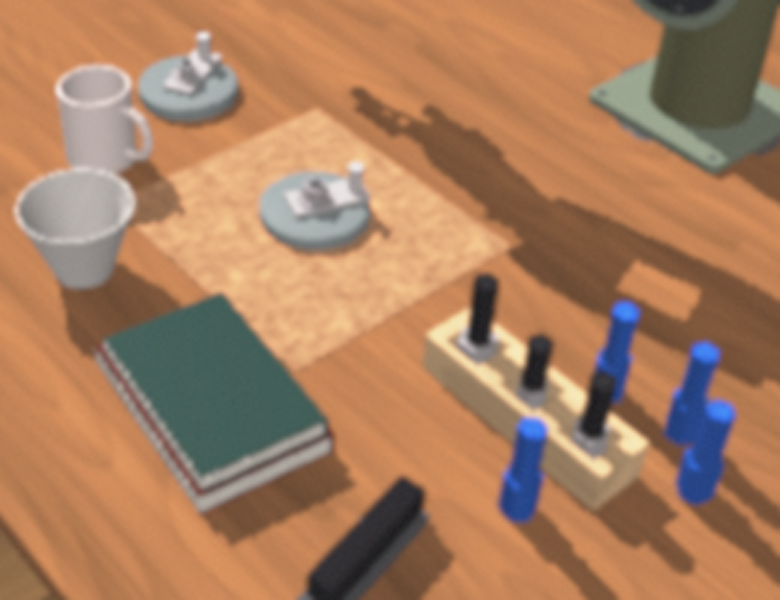

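View pics/c2.png

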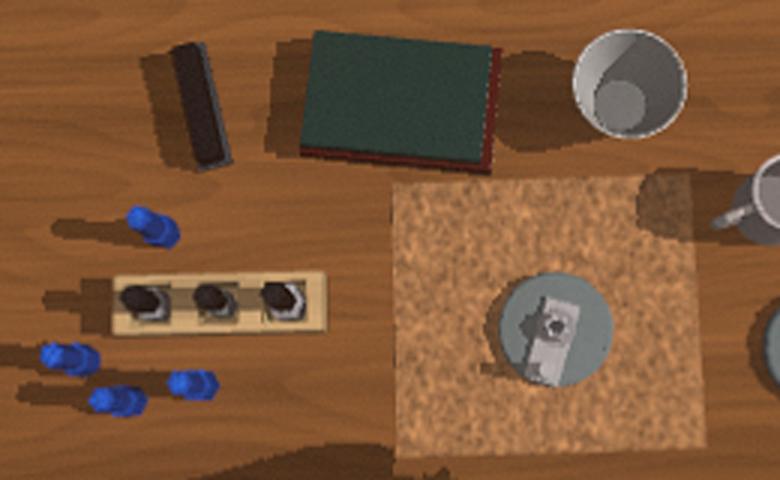

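Scene crop: black drivers stand in the wooden rack, long at scene px (310,207), short (327,225) and middle (349,238). The lookalikes to reject are the blue ones at scene px (325,257), (355,217), (380,231) and (384,252). The foot on the mat is at scene px (255,169) / top (296,220); the spare foot is at scene px (213,126). I'll start with the short driver, since going up in size means the first to go down is the answer. Next I'll measure the geometry from both cameras.

```bash
python3 - <<'E'
from h import *
from scipy.optimize import least_squares
for c in('scene','top'):
    D=np.load(c+'.npz');W=D['W'];P=D['p'].astype(int)
    x,y,z=W[...,0],W[...,1],W[...,2]
    desk=(abs(z)<8)&(x>350)&(x<850)&(abs(y)<350);dz=np.median(z[desk&(y>0)&(x<650)]);print(c,'desk z',dz)
    m=(np.hypot(x-498,y+112)<80)
    disc=m&(abs(z-dz-18)<4);q=np.c_[x[disc],y[disc]].astype(np.float32)
    hull=cv2.convexHull(q).reshape(-1,2)
    f=least_squares(lambda s:np.hypot(hull[:,0]-s[0],hull[:,1]-s[1])-s[2],[498,-112,60],loss='soft_l1');print('disc',f.x)
    st=m&(z-dz>49)&(z-dz<58);print('stub',st.sum(),np.median(W[st],0),np.c_[x[st],y[st]].min(0),np.c_[x[st],y[st]].max(0))
    nt=(np.hypot(x-f.x[0],y-f.x[1])<24)&(z-dz>36)&(z-dz<49);print('nut',nt.sum(),np.median(W[nt],0),W[nt].min(0),W[nt].max(0))
    rk=(abs(z-dz-45)<4)&(x>480)&(x<580)&(y>100)&(y<345);r=cv2.minAreaRect(np.c_[x[rk],y[rk]].astype(np.float32));print('rack',r)
    for n,cy in(('long',158),('short',228),('mid',298)):
        g=(abs(y-cy)<30)&(abs(x-532)<30)&(z-dz>55);T=np.nanmax(z[g]);t=g&(z>T-7)
        print(n,'top',T,t.sum(),np.median(W[t],0),W[t].min(0)[:2],W[t].max(0)[:2])
        # fit axis of 22mm grip
        for lo in (60,80):
            s=g&(z-dz>lo)&(z-dz<lo+20)
            if s.sum()>10:
                cam=np.array(bot.camera_params(c)['position'])[:2];q=W[s][:,:2];ce=q.mean(0);v=cam-ce;v/=np.linalg.norm(v);print('  slice',lo,s.sum(),ce-v*9)
E
```

```text
scene desk z 0.5872167356591831
disc [ 492.09309506 -122.52917552   58.33112323]
stub 16 [ 447.25693866 -107.44219218   53.13762846] [ 440.71686487 -118.10326022] [ 458.22448453 -102.93933804]
nut 41 [ 493.94948021 -120.93859214   41.65795523] [ 480.09103364 -135.79867198   36.67915551] [ 506.07005189 -110.40047034   46.71776238]
rack ((526.0910034179688, 220.26895141601562), (216.65383911132812, 65.61778259277344), 89.96135711669922)
long top 123.26618302125405 50 [525.82739669 152.09029092 120.35915164] [513.31611439 139.79234484] [537.12924762 163.41197817]
  slice 60 45 [524.71454189 150.59284451]
  slice 80 48 [523.69405523 151.90979602]
short top 103.37091502637531 47 [528.16972786 222.70329887  99.69409915] [516.05045811 211.39194433] [539.69191304 233.42811815]
  slice 60 43 [527.67735993 221.75150134]
  slice 80 72 [524.27865861 219.11916382]
mid top 113.10354012038954 59 [528.64024611 290.48717977 109.38196396] [515.28994683 279.27694359] [539.56393    303.07472197]
  slice 60 48 [527.85644805 290.25945032]
  slice 80 55 [527.8387937  290.23172897]
top desk z 1.079656871441
[... 300 characters left out ...]
843]
rack ((525.700927734375, 218.60357666015625), (218.14822387695312, 60.38349914550781), 89.68538665771484)
long top 127.7220018667515 25 [523.45683063 148.3745452  121.96893036] [514.98497196 139.81247434] [535.60084169 157.62516284]
  slice 60 11 [523.42990907 150.20641729]
short top 104.7546845152633 49 [525.55352082 217.51807164 100.61023253] [516.06336099 206.21319306] [537.41067522 229.96288303]
  slice 60 14 [527.62691966 218.97561533]
  slice 80 44 [530.56807817 224.41505561]
mid top 115.898187201052 42 [526.49968323 287.71735027 111.83627856] [517.15531709 276.61628721] [538.03046923 299.97511786]
  slice 60 19 [525.83592541 290.26050293]
  slice 80 14 [526.03742826 289.3772057 ]
```

```bash
python3 - <<'E'
from h import *
s=np.load('scene.npz')['p'];t=np.load('top.npz')['p']
a=cv2.resize(s[190:265,298:362],(450,527),interpolation=cv2.INTER_LANCZOS4)
b=cv2.resize(t[198:226,145:222],(800,290),interpolation=cv2.INTER_LANCZOS4)
n=cv2.resize(t[205:237,280:312],(250,250),interpolation=cv2.INTER_LANCZOS4)
o=np.zeros((527,800,3),np.uint8);o[:290]=b;o[:250+277][277:527,:250]=n;save('c3',np.clip(o.astype(float)*1.5,0,255).astype(np.uint8))
save('c4',np.clip(a.astype(float)*1.5,0,255).astype(np.uint8))
E
```

```text
(no output)
```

View pics/c3.png

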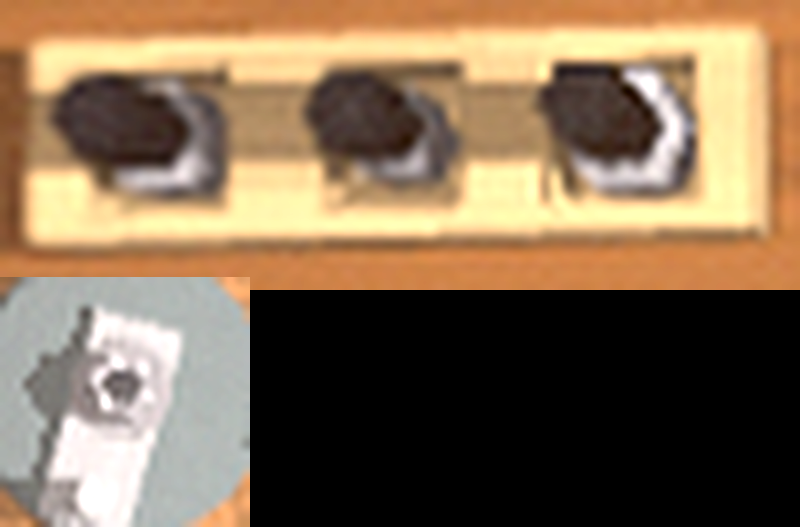

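View pics/c4.png

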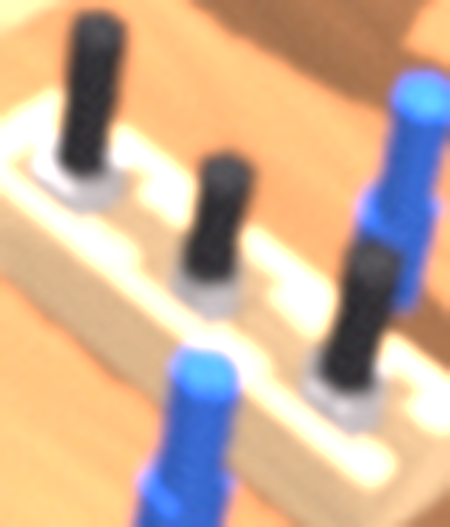

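Crops confirm that the short driver is the middle of the three black ones in the rack, with its head just above the rack top. The foot's bracket runs about 18° off x. Now I'll grasp the short driver.

```bash
cat >> h.py <<'E'
def quat(a):
    a=np.radians(a);y=np.array([np.cos(a),np.sin(a),0]);z=np.array([0,0,-1.]);x=np.cross(y,z)
    return R.from_matrix(np.c_[x,y,z]).as_quat()
def best(p,a,step=180):
    """joints for closing line at angle a mod step, last joint nearest its middle"""
    c=[(abs(j[5]),b) for b in np.arange(a%step-360,361,step) if (j:=bot.ik(p,quat(b))) is not None]
    return min(c)[1] if c else None
def pick(x,y,a=0,z=58,gap=50):
    b=best([x,y,200],a,60);print('angle',b)   # noqa
    return b
E
python3 - <<'E'
from h import *
p=[527,220,230];b=best(p,0);print('rack ang',b,bot.ik(p,quat(b)));print('nut ang',best([492,-125,200],-18,60))
bot.set_gripper(55,60)
bot.move_pose(p,quat(b));print(bot.read_time())
bot.move_linear([527,220,58],velocity=200)
bot.set_gripper(10,60);print('gap',bot.read_finger_gap(),bot.read_finger_force(),bot.read_force(),bot.read_ft_torque())
bot.move_linear([527,220,200],velocity=200);print('gap',bot.read_finger_gap(),bot.read_force(),bot.read_ft_torque(),bot.read_time())
E
```

```text
rack ang -360 [ 2.43942626e-01  1.99357470e-01  1.55284105e+00 -4.44089210e-16
  1.38939413e+00  2.43942626e-01]
nut ang -18
4.375
gap 21.407594079605733 58.49563836991024 [-0.20495959  0.01910595  5.81212474] [-0.05741032  0.11503156 -0.00592721]
gap 21.25925908580863 [ 0.13885483  0.52757709 -2.4866472 ] [-0.01828874  0.01541607 -0.00188944] 6.6333
```

```bash
python3 - <<'E'
from h import *
bot.move_pose([492,-125,190],quat(-18))
bot.move_linear([492,-125,116],velocity=200)
print(bot.read_eef_pos(),bot.read_finger_gap(),bot.read_time())
o=[]
for c in('scene','top'):
    p,d=bot.snapshot(c);W=cloud(c,d);np.savez(c+'2.npz',p=p,W=W)
    u,v=(255,165) if c=='scene' else(296,220)
    o.append(cv2.resize(p[v-40:v+40,u-40:u+40],(400,400),interpolation=cv2.INTER_CUBIC))
    x,y,z=W[...,0],W[...,1],W[...,2]
    g=(np.hypot(x-492,y+125)<30)&(z>66)&(z<98)
    q=W[g];print(c,g.sum());
    if g.sum()>10:
        cam=np.array(bot.camera_params(c)['position'])[:2];v=cam-[492,-125];v/=np.linalg.norm(v);n=np.array([-v[1],v[0]])
        a=(q[:,:2]-[492,-125])@v;b=(q[:,:2]-[492,-125])@n;print('along',np.percentile(a,[5,50,95]),'perp',np.percentile(b,[3,50,97]),'n',n,'z',q[:,2].min())
save('c5',np.hstack(o))
E
```

```text
[ 492.46112313 -124.26559478  116.19583043] 21.276926889960155 8.4583
scene 74
along [ 3.47861263 11.39884894 15.17557281] perp [-8.47126774  4.00163652 16.47880538] n [-0.76485979  0.64419678] z 66.24886769638465
top 0
```

View pics/c5.png

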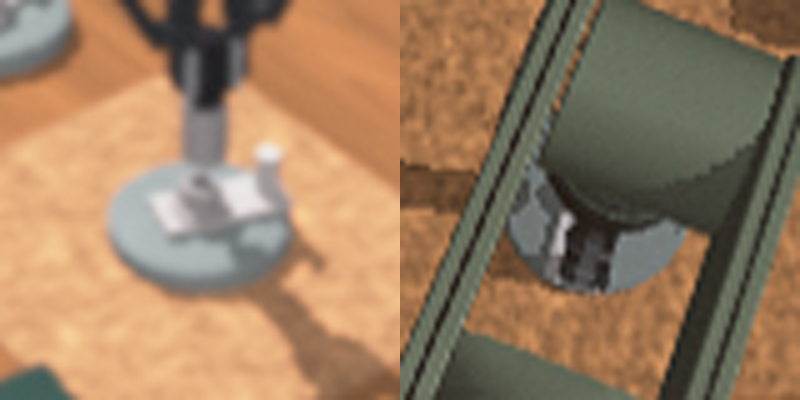

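The scene half (left) shows the driver axis at crop x≈205 and the nut at x≈198, so the driver is about 3 mm too far to image right. I'll measure this offset properly in pixels.

```bash
cat >> h.py <<'E'
def proj(cam,X):
    p=bot.camera_params(cam);Rm=R.from_quat(p['orientation']).as_matrix();c=(np.asarray(X,float)-p['position'])@Rm
    n=c[:,:2]/c[:,2:];n=n*(1+p['k1']*(n**2).sum(1,keepdims=True));K=np.array(p['camera_matrix'])
    return n*[K[0,0],K[1,1]]+K[:2,2]
def prism(x,y,r,z0,z1,n=48):
    t=np.arange(n)*2*np.pi/n
    return np.vstack([np.c_[x+r*np.cos(t),y+r*np.sin(t),np.full(n,z)] for z in(z0,z1)])
def hullmask(cam,X,s=8,shape=(384,512)):
    """antialiased coverage of projected convex body"""
    q=cv2.convexHull(proj(cam,X).astype(np.float32)).reshape(-1,2);m=np.zeros(shape,np.uint8)
    o=np.floor(q.min(0)).astype(int)-2;e=np.ceil(q.max(0)).astype(int)+3;w,h=(e-o)
    b=np.zeros((h*s,w*s),np.uint8);cv2.fillConvexPoly(b,np.round((q-o+0.5)*s).astype(np.int32),1)
    f=np.zeros(shape);f[o[1]:e[1],o[0]:e[0]]=b.reshape(h,s,w,s).mean((1,3));return f
E
python3 - <<'E'
from h import *
from scipy.optimize import minimize
# disc+stuff: everything in the patch not cork-coloured (cork is warm: R-B large)
for c in('scene','top'):
    P=np.load(c+'.npz')['p'].astype(float);sat=(P[...,0]-P[...,2])/(P.sum(-1)+1)
    u,v=proj(c,[[492,-125,18]])[0];u,v=int(u),int(v);B=np.zeros(sat.shape,bool);B[v-28:v+29,u-28:u+29]=1
    cork=np.median(sat[B&(sat>0.15)]);grey=np.median(sat[B&(sat<0.05)]);mk=np.clip((cork-sat)/(cork-grey),0,1)
    def cost(s):
        f=hullmask(c,prism(s[0],s[1],60,2,18));w=B.copy()
        st=hullmask(c,prism(s[0]-44,s[1]+14,14,18,60));w&=(st==0)   # ignore stub region
        return ((f-mk)[w]**2).sum()
    r=minimize(cost,[492,-125],method='Nelder-Mead',options=dict(initial_simplex=[[488,-122],[496,-123],[492,-130]],xatol=.1,fatol=.01));print(c,'disc',r.x,r.fun,grey,cork)
# driver head in scene2: compare to before image
P2=np.load('scene2.npz')['p'].astype(float)
e=np.array(bot.read_eef_pos());print(e)
for z in(70,80):
    u,v=proj('scene',[[e[0],e[1],z]])[0];row=int(round(v));print(z,u,v,P2[row,int(u)-10:int(u)+11].sum(-1).astype(int),int(u)-10)
print('bottom',proj('scene',[[e[0],e[1],63]])); c=int(round(u))-1;print(P2[165:182,c].astype(int).tolist())
E
```

```text
scene disc [ 489.42298    -125.61350345] 24.124111820579962 -0.007194244604316547 0.19433962264150945
top disc [ 492.37302193 -128.70726692] 7.320654471358594 -0.002702702702702703 0.2506393861892583
[ 493.80313875 -125.23160626  117.89406916]
70 254.18425159407798 154.5961283451178 [544 544 537 527 517 510 491 447 404 393 404 404 396 381 367 387 468 535
 549 540 540] 244
80 254.23025488317992 152.0223177790389 [514 522 533 535 526 504 483 441 403 393 403 403 400 385 371 376 439 511
 541 550 545] 244
bottom [[254.15230413 156.38294682]]
[[140, 134, 136], [145, 138, 140], [160, 152, 154], [172, 164, 167], [174, 167, 168], [169, 163, 163], [150, 148, 148], [142, 147, 147], [159, 167, 167], [172, 181, 181], [175, 183, 183], [176, 183, 183], [174, 183, 182], [170, 179, 177], [155, 163, 163], [135, 140, 141], [118, 122, 121]]
```

```bash
python3 - <<'E'
from h import *
o=[]
for n,(u0,v0) in(('scene',(234,148)),('scene2',(234,148)),('top',(278,202))):
    p=np.load(n+'.npz')['p'][v0:v0+38,u0:u0+38]
    p=np.clip((p.astype(float)-60)*1.5,0,255).astype(np.uint8)
    a=cv2.resize(p,(380,380),interpolation=cv2.INTER_CUBIC)
    for k in range(0,38,2):
        L=14 if (k%10==0) else 5
        a[:L,k*10+5]=(255,0,0);a[k*10+5,:L]=(255,0,0)
    o.append(a)
save('c6',cv2.resize(np.vstack([np.hstack(o[:2]) ]),None,fx=1.05,fy=1.05));save('c7',cv2.resize(o[2],None,fx=1.5,fy=1.5))
E
```

```text
(no output)
```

View pics/c6.png

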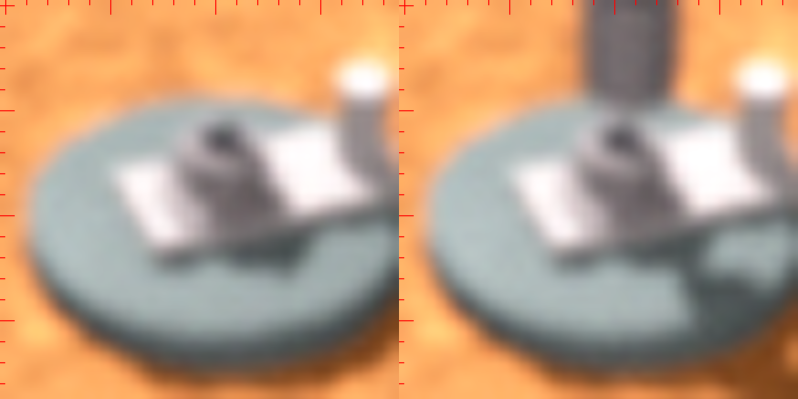

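Right half: driver centre at crop x≈230 and stud at x≈220 (scene px 254.5,160.8), with the driver's rim at row ≈157.5. I'll solve for the relative shift, then correct and probe.

```bash
python3 - <<'E'
from h import *
from scipy.optimize import fsolve
v=np.array([.644,.765])
f=np.array([492,-125])+13.5*v
pr=proj('scene',[[*f,63]])[0];print('rim pred',pr)
c=proj('scene',[[492,-125,75]])[0];print('axis pred',c)
du=255.4-c[0];dv=157.5-pr[1];print('bias px',du,dv)
print('stud',fsolve(lambda s:proj('scene',[[s[0],s[1],45]])[0]+[du,dv]-[254.45,160.8],[492,-125]))
for uv in((254.2,160.8),(254.45,160.3),(254.45,161.3)):print(fsolve(lambda s:proj('scene',[[s[0],s[1],45]])[0]+[du,dv]-uv,[492,-125]))
# top stud dark centre
P=np.load('top.npz')['p'].astype(int);print(P[214:226,288:302].sum(-1))
print('top pred of (494,-126.5,45)',proj('top',[[494,-126.5,45]]))
E
```

```text
rim pred [254.59605811 158.85200387]
axis pred [254.70270576 153.1298804 ]
bias px 0.6972942399248439 -1.35200387295626
stud [ 498.55360903 -121.02260459]
[ 499.16919636 -121.51058756]
[ 496.94525895 -122.9835313 ]
[ 500.15744533 -119.06717761]
[[223 231 232 361 387 398 458 433 429 424 441 462 501 515]
 [231 242 263 273 276 315 512 512 432 449 464 422 460 508]
 [235 257 276 295 376 435 475 510 386 460 539 424 426 481]
 [239 278 276 341 505 434 215 206 218 341 493 426 432 471]
 [237 272 279 330 485 226 208 223 219 217 389 429 435 447]
 [241 273 273 220 388 353 208 214 220 262 477 458 428 448]
 [247 268 273 260 328 566 295 280 239 372 509 501 432 443]
 [259 296 267 274 293 567 430 375 355 452 425 431 440 415]
 [328 369 303 271 276 332 333 342 440 461 431 430 444 374]
 [479 523 421 343 323 329 311 327 341 438 433 437 423 358]
 [528 509 514 485 444 439 434 455 438 408 447 476 382 360]
 [518 501 511 491 488 464 459 464 451 421 491 510 354 366]]
top pred of (494,-126.5,45) [[294.63492478 217.83725218]]
```

View pics/c7.png

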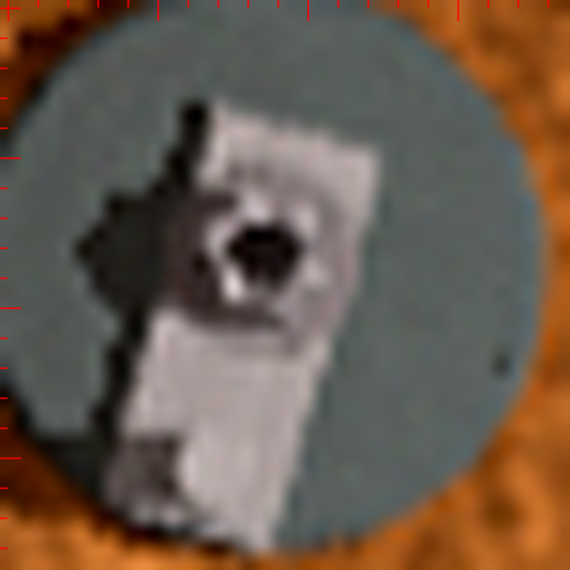

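```bash
cat >> h.py <<'E'
def probe(x,y,z0,zend,fmax=14,step=1.5,v=60):
    """step down until stopped; returns z, force"""
    bot.move_linear([x,y,z0],velocity=100);b=np.array(bot.read_force());z=z0
    while z>zend:
        z-=step;bot.move_linear([x,y,z],velocity=v);f=np.array(bot.read_force())-b
        if f[2]>fmax or np.hypot(*f[:2])>18:break
    return z,f.round(1),np.round(bot.read_ft_torque(),2)
E
python3 - <<'E'
from h import *
print(probe(494.5,-126,100,79.5));print(np.round(bot.read_eef_pos(),1),bot.read_finger_gap(),bot.read_time())
E
```

```text
(94.0, array([-5. ,  2.2, 15.9]), array([0.49, 1.13, 0.  ]))
[ 494.9 -126.1   96.3] 21.354093125069095 9.8667
```

```bash
python3 - <<'E'
from h import *
x,y=494.5,-126.
for k in range(4):
    z,f,t=probe(x,y,98,79.5,step=1,v=80);print(x,y,z,f,t,bot.read_time())
    if z<85:break
    x+=np.clip(f[0]*.35,-2,2);y+=np.clip(f[1]*.35,-2,2)
E
```

```text
494.5 -126.0 94 [-5.1  3.  17.3] [0.46 1.25 0.02] 11.1167
492.715 -124.95 94 [-5.5  2.6 16.7] [ 0.25  1.27 -0.04] 12.3667
490.78999999999996 -124.04 93 [-4.6  0.5 18.6] [-0.29  0.69 -0.01] 13.8667
489.17999999999995 -123.86500000000001 92 [-2.8  0.4 14.8] [-0.15  0.68  0.06] 15.6167
```

```bash
python3 - <<'E'
from h import *
x,y=488.,-123.8
for k in range(3):
    z,f,t=probe(x,y,96,79.5,step=1,v=80);print(x,y,z,f,t,bot.read_time())
    if z<85:break
    x+=np.clip(f[0]*.5,-2,2);y+=np.clip(f[1]*.5,-2,2)
p,d=bot.snapshot('scene');a=cv2.resize(p[140:195,225:285],(600,550),interpolation=cv2.INTER_CUBIC);save('c8',a)
bot.move_linear([x,y,101]);p,d=bot.snapshot('scene');W=cloud('scene',d);np.savez('scene3.npz',p=p,W=W)
P=p.astype(int).sum(-1)
for r in(152,155,157):print(P[r,246:266])
print(bot.read_finger_gap(),bot.read_time())
E
```

```text
488.0 -123.8 92 [-4.7  2.7 15.1] [-0.22  0.34 -0.04] 16.8667
486.0 -122.45 93 [-5.1  3.3 16.4] [ 0.1   1.02 -0.01] 17.8667
484.0 -120.8 93 [-6.1  2.  15.8] [ 0.62  1.88 -0.02] 18.8667
[532 537 519 509 514 534 545 543 517 469 411 382 390 387 377 372 364 370
 420 496]
[534 531 521 508 511 521 532 547 540 488 410 393 401 405 396 384 373 375
 437 540]
[534 537 543 538 538 538 540 543 529 474 409 390 400 402 393 386 369 370
 419 491]
21.005798275512976 19.2167
```

View pics/c8.png

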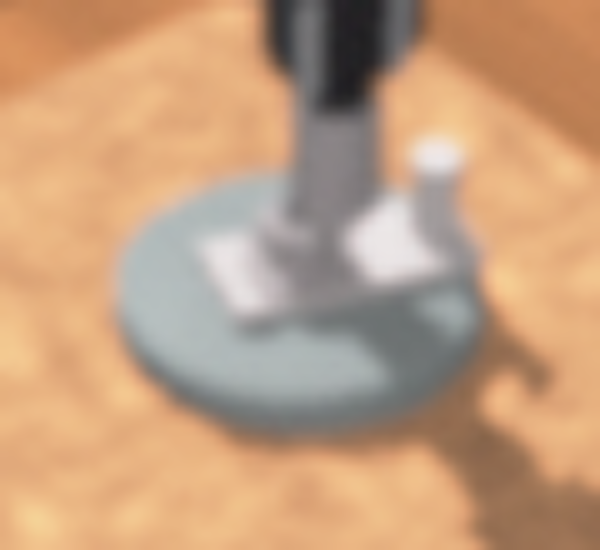

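```bash
python3 - <<'E'
from h import *
print(proj('scene',[[492,-125,70],[484,-120.8,55],[494,-126.7,45]]))
t=bot.read_time()
print(np.round([bot.read_eef_pos() for _ in range(8)],1),bot.read_time()-t, R.from_quat(bot.read_tcp_rot()).as_matrix().round(3))
print(bot.read_qpos(), bot.ik([484,-120.8,101],quat(-18)))
E
```

```text
[[254.67855761 154.41339516]
 [257.42203478 157.8996232 ]
 [253.72746057 160.72074686]]
[[ 480.2 -118.6   99.2]
 [ 480.2 -118.6   99.2]
 [ 480.2 -118.6   99.2]
 [ 480.2 -118.6   99.2]
 [ 480.2 -118.6   99.2]
 [ 480.2 -118.6   99.2]
 [ 480.2 -118.6   99.2]
 [ 480.2 -118.6   99.2]] 0.0 [[ 0.309  0.951 -0.004]
 [ 0.951 -0.309  0.003]
 [ 0.001 -0.004 -1.   ]]
[-4.17727906e-01  1.95798933e-01  1.85411817e+00  8.22682406e-04
  1.09622527e+00 -1.03873351e-01] [-4.18259778e-01  1.98595287e-01  1.84617492e+00 -4.44089210e-16
  1.09682245e+00 -1.04100513e-01]
```

```bash
python3 - <<'E'
from h import *
b=np.array([494.1,-126.7]);v=np.array([.644,.765])
for s in(0,4,-4,7):
    x,y=b+s*v
    z,f,t=probe(x,y,97.5,79.5,step=1.5,v=100);print(s,x.round(1),y.round(1),z,f,t,np.round(bot.read_eef_pos(),1),bot.read_time())
    if z<85:break
E
```

```text
0 494.1 -126.7 93.0 [-8.   3.8 21.9] [0.68 1.58 0.03] [ 494.2 -126.6   96. ] 20.2583
4 496.7 -123.6 93.0 [-6.6  3.  19.5] [-0.23  2.39 -0.13] [ 496.3 -124.7   95.9] 21.2583
-4 491.5 -129.8 93.0 [-8.   3.  21.7] [0.94 1.2  0.  ] [ 492.6 -129.5   96. ] 22.2583
7 498.6 -121.3 94.5 [-2.8  2.4 14.8] [ 1.58  1.14 -0.1 ] [ 500.7 -119.8   98. ] 23.025
```

```bash
cat >> h.py <<'E'
def to_rack(x,y):
    e=bot.read_eef_pos();bot.move_linear([e[0],e[1],200],velocity=250)
    bot.move_pose([x,y,200],quat(0));bot.move_linear([x,y,75],velocity=200)
    print('put',probe(x,y,62,57,fmax=5,step=1));bot.set_gripper(50)
    bot.move_linear([x,y,190],velocity=250)
def from_rack(x,y,z=58):
    bot.move_pose([x,y,190],quat(0));bot.move_linear([x,y,z],velocity=200)
    bot.set_gripper(10,60);print('gap',bot.read_finger_gap());bot.move_linear([x,y,200],velocity=250);print('gap',bot.read_finger_gap())
E
python3 - <<'E'
from h import *
to_rack(527,220);print(bot.read_time());from_rack(527,289);print(bot.read_time())
bot.move_pose([493,-128,180],quat(-18));bot.move_linear([493,-128,110],velocity=200)
for x,y in((493,-128),(494.5,-126)):
    z,f,t=probe(x,y,100,79,step=1.5,v=100);print(x,y,z,f,t,np.round(bot.read_eef_pos(),1),bot.read_time())
    if z<85:break
E
```

```text
put (59, array([-0.6, -0.4,  5.3]), array([-0.04,  0.26,  0.01]))
27.7583
gap 21.873991172499505
gap 21.4602558413968
30.025
493 -128 91.0 [-6.3  6.  23.1] [ 1.21  1.47 -0.07] [ 493.8 -127.6   94.6] 33.825
494.5 -126 92.5 [-7.3 -0.9 18.5] [ 0.14  1.68 -0.02] [ 494.7 -126.5   95. ] 35.325
```

```bash
python3 - <<'E'
from h import *
for x,y in((493.5,-127),(491,-127),(489,-126)):
    z,f,t=probe(x,y,96,79,step=2,v=100,fmax=22);e=bot.read_eef_pos();print(x,y,z,f,t,np.round(e,1),bot.read_time())
    if e[2]<88:break
p,d=bot.snapshot('scene');np.savez('scene4.npz',p=p);save('c9',cv2.resize(p[140:195,225:285],(600,550),interpolation=cv2.INTER_CUBIC))
E
```

```text
493.5 -127 90 [-8.9  4.4 30. ] [ 0.94  2.39 -0.14] [ 494.4 -127.    94.4] 36.325
491 -127 90 [-8.3  4.1 26.8] [ 0.91  1.4  -0.11] [ 493.5 -127.3   94.4] 37.325
489 -126 90 [-12.1   3.6  32.6] [1.14 2.43 0.06] [ 490.7 -126.7   96. ] 38.325
```

View pics/c9.png

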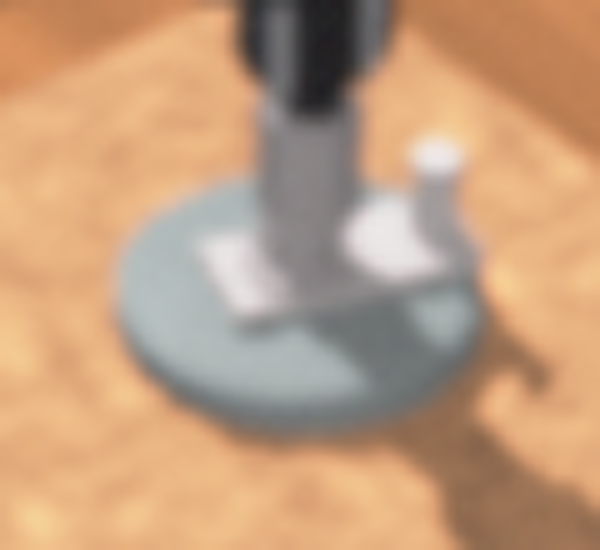

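The picture shows the middle driver perched on the nut (crop ≈ (305,270)). Its flare catches at (493.9,-127.1), but it stops at nut-top height, so it's too small. I'll swap it for the long one.

```bash
python3 - <<'E'
from h import *
to_rack(527,289);print(bot.read_time());from_rack(525.5,150,62);print(bot.read_time())
bot.move_pose([493.9,-127.1,180],quat(-18));bot.move_linear([493.9,-127.1,114],velocity=200)
z,f,t=probe(493.9,-127.1,104,82,step=2,v=100,fmax=22);e=bot.read_eef_pos();print(z,f,t,np.round(e,1),bot.read_time())
E
```

```text
put (59, array([-1.5, -0.7,  5.3]), array([-0.07,  0.37,  0.02]))
43.375
gap 21.232417956945444
gap 21.60853374189754
45.8417
82 [-5.9  2.7 17.4] [ 0.51  1.17 -0.05] [ 494.6 -127.3   84.6] 50.4083
```

```bash
python3 - <<'E'
from h import *
bot.move_linear([493.9,-127.1,80.5],velocity=60);print('push',np.round(bot.read_force(),1),np.round(bot.read_eef_pos(),1),bot.read_time())
bot.move_linear([493.9,-127.1,83],velocity=60)
for dx,dy in((4,0),(-4,0),(0,0)):
    bot.move_linear([493.9+dx,-127.1+dy,83],velocity=40);print(dx,dy,np.round(bot.read_force(),1),np.round(bot.read_eef_pos(),1))
bot.move_linear([493.9,-127.1,81.8],velocity=40);bot.sleep(.3)
print(np.round(bot.read_force(),1),np.round(bot.read_eef_pos(),1),R.from_quat(bot.read_tcp_rot()).as_matrix()[:,2].round(3),bot.read_finger_gap(),bot.read_time())
p,d=bot.snapshot('scene');save('c10',cv2.resize(p[130:270,225:365],(600,600),interpolation=cv2.INTER_CUBIC))
E
```

```text
push [-8.6  4.6 25.2] [ 494.7 -127.3   84.5] 50.6583
4 0 [-13.    1.9  20.8] [ 495.3 -127.    84.6]
-4 0 [4.2 3.  5.6] [ 492.9 -127.6   84.8]
0 0 [-4.6  1.  14.6] [ 493.9 -127.4   84.6]
[-7.6  2.6 21.6] [ 493.9 -127.4   84.6] [-0.001 -0.001 -1.   ] 20.86526251311726 52.3083
```

View pics/c10.png

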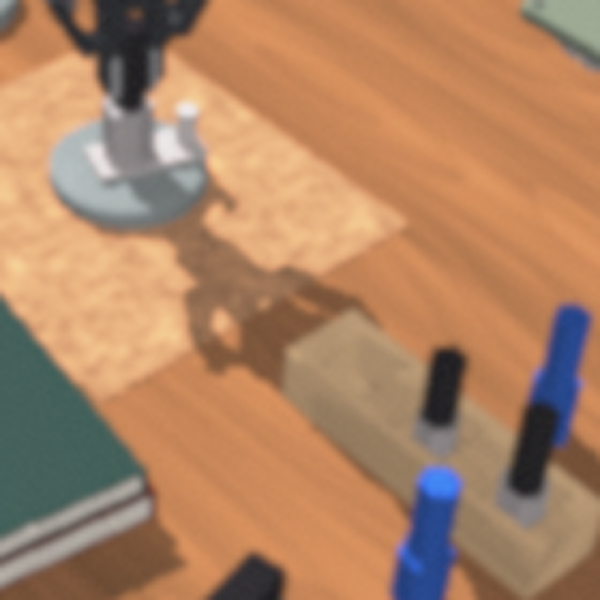

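The picture shows the long driver upright and down on the washer (crop (128,135)). The short (440,400) and middle (530,460) drivers stand in their wells. It came to a hard stop with about 2.4 mm of play, which is a true fit and not a loose one.

```bash
python3 -c "
from h import *
print(bot.hand_in())"
```

```text
the job is handed in; nothing more can be done
None
```

The long driver is the one that fits: it is fully down on the nut, upright and still gripped; the short and middle ones were too small and stand back in the rack, and the job is handed in (about 52 s used).

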